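Close up the parts well

TASK

Stand the bronze bearing sleeve upright on the floor of the free bay of the parts well. Then lower the steel flap until it is fully shut, without letting it drop or slam, and after that swing the locking dog all the way round so that it lies straight across the flap. Leave the pulley, the scraper and both grease cartridges where they are.

Things in the scene. Friction and masses are not known exactly. Their poses are not given: they have to be found in the camera images.
- sleeve: bronze bearing sleeve, a plain tube 40 mm outside, 28 mm inside, 50 mm tall, 0.2 to 0.4 kg, standing upright on the bench; origin at the centre of its underside, z along its axis
- well: fixed riveted dark iron box, the parts well: 170 mm (its x) by 130 mm (its y) by 70 mm high, open on top, walls and floor 5 mm; origin at the centre of its underside, on the bench, z up; turned a little on the bench. A rib 4 mm thick, its top 25 mm above the bench, at x = -33 mm parts the narrow bay (-x side, a cartridge lies in it) from the free bay. Flap hinge on its +y wall
- bay (a point): centre of the floor of the well's free bay, 5 mm above the bench, 24.5 mm from the well's origin along +x; axes as the well's. The free bay is 111 mm in x and 120 mm in y inside, 65 mm deep, and empty; the open flap stands over its +y wall
- flap (a joint): angle of the steel flap, 0 = shut (level on the well), about 1.57 = upright, 1.85 = stop, leaning back; starts open, leaning back. The hinge is somewhat stiff (0.12 N m) but below about 1.2 rad the 0.5 kg flap falls shut by itself unless held
- flap_hinge (a point): middle of the flap's hinge line, which runs along the well's x at the top of its +y wall, 72 mm above the bench. The flap is a plate 176 mm along the hinge, reaching 135 mm from it, 4 mm thick. This point turns with the flap; shut, its axes are the well's
- flap_handle (a point): middle of the flap's bail handle: a 10 mm round bar parallel to the hinge, 172 mm from it, 37 mm beyond the flap's free edge, on two 10 mm arms 80 mm apart (centres): a finger fits between bar and flap. The bar can turn in the fingers. Uppermost while the flap is open; shut, it is 74 mm above the bench and 42 mm outside the well's -y wall. Turns with the flap
- dog (a joint): angle of the locking dog about its vertical pivot, seen from above counter-clockwise positive: 0 = its stop, lying straight across the flap (pointing along the well's -x); about 1.57 = pointing along the well's -y, clear of the flap; 2.15 = other stop; starts clear. It stays where it is left (0.08 N m friction)
- dog_pivot (a point): pivot of the dog, on top of a bracket block at the middle of the well's +x end, 87 mm above the bench, at the height of the dog's top face. The dog is a steel bar 22 mm wide and 8 mm thick, reaching 92 mm from the pivot; its underside is 79 mm above the bench, 3 mm over the shut flap
- dog_knob (a point): centre of the top face of the dog's knob, an upright round steel post 20 mm across that rises 37 mm above the dog's top face, 78 mm from the pivot; this point is 124 mm above the bench. Turns with the dog
- pulley: rusted V-belt pulley lying flat, 90 mm across, 40 mm high with its hub; bystander; origin at the centre of its underside
- scraper: steel scraper lying flat, walnut handle 105 mm towards its -x, steel blade towards +x, 215 mm long, 45 mm wide, 20 mm high; bystander; origin about its middle, on the bench
- cartridge_a: tin grease cartridge, 38 mm across, 105 mm long, lying along the well's y in the narrow bay; bystander; origin midway along it, on its underside at the start
- cartridge_b: same tin grease cartridge standing upright on the bench, 105 mm tall; bystander; origin at the centre of its underside
Mind the look-alikes: they are no part of the job. Of the things like the sleeve, leave any that is green, pink or purple; of the rest the larger one is meant.

How it is judged (in metres and radians):
On the way, in this order (a step that is already met when the one before it is completed fails the run):
1. the sleeve stands upright on the floor of the free bay, let go (x of sleeve in the frame of bay between -0.038 and 0.038 m and y of sleeve in the frame of bay between -0.043 and 0.043 m and z of sleeve in the frame of bay between -0.006 and 0.006 m and angle between sleeve's own z axis and vertical below 0.15 rad and contact force between sleeve and the fingers below 0.1 N), for 0.2 s.
2. the flap is fully shut (value of joint flap below 0.03 rad), for 0.2 s.
3. the dog lies straight across the shut flap (value of joint dog below 0.15 rad and value of joint flap below 0.03 rad), for 0.2 s.
At the end, for the whole second after the job is handed in: The sleeve stands at rest, upright (within 0.15 rad) on the floor of the free bay; the flap is shut (joint below 0.03 rad); the dog lies straight across it (joint below 0.15 rad); nothing moves (all of step 3 and x of sleeve in the frame of bay between -0.038 and 0.038 m and y of sleeve in the frame of bay between -0.043 and 0.043 m and z of sleeve in the frame of bay between -0.006 and 0.006 m and angle between sleeve's own z axis and vertical below 0.15 rad and linear speed of sleeve below 0.02 m/s and velocity of joint each of flap, dog below 0.1 rad/s and velocity of joint dog above -0.1 rad/s); the robot touches nothing.
It fails at once if the flap drops or slams (closes faster than 2.5 rad/s) (velocity of joint flap below -2.5 rad/s).
It fails at once if the pulley, the scraper or a grease cartridge is moved more than 30 mm (distance of any of pulley, scraper, cartridge_a, cartridge_b from where it was at the start of the episode above 0.03 m).
It fails at once if the standing cartridge is tipped over (angle between cartridge_b's own z axis and vertical above 0.5 rad).
It also fails if it takes over 72 s, if anything falls off the work surface, if the arm or the gripper's body presses on something with over 40 N, if the wrist force passes 120 N, or if a joint passes its speed limit or range.

ROBOT

A 7-joint arm with a two-finger parallel gripper is mounted at the origin on the work surface. World frame = base frame: x ahead of the robot, y to its left, z up, the work surface at z = 0. Lengths are in mm, angles in rad, forces in N, time in s.
With the tool pointing down it reaches from about 400 to 900 mm from the base axis. Payload 5.6 kg.
Tool frame: the origin (TCP) lies midway between the tips of the shut fingers; the grasp point (between the pads) lies 19 mm behind it; x points along the fingers, y is the direction in which the jaws open and shut, and the axes are right-handed (so a half turn about x gives the same grasp; the last joint's range is limited). The gripper opens to 92 mm and grips with 3 to 60 N. Pads are 20 mm wide; open, the fingers measure 128 mm over their backs; the gripper's body (75 mm by 189 mm) begins 69 mm behind the grasp point.
Start: joints at [1.154, 0.468, -0.012, 1.603, 0.006, 1.071, -0.056], TCP at [237.311, -605.138, 214.592] pointing down, gripper open.
Joint ranges: [-2.53, 2.53], [-0.31, 2.02], [-1.57, 1.55], [0.28, 2.44], [-1.29, 4.43], [0.15, 1.84], [-2.92, 2.92]. Speed limits (rad/s): [2.57, 2.57, 3.14, 3.14, 3.14, 3.14, 3.14].

INTERFACE

Orientations are given as a rotation vector (axis times angle).
In Python, from cell import robot, grip, kin, viewer gives the robot as it stands. Calls block until the motion is done:
- robot.movep(position, orientation): joint-space move of the TCP to a pose.
- robot.servo_line(position, feed=150, rotation=None): straight line of the TCP; rotation=None keeps the orientation; feed is the mean speed in mm/s.
- robot.goto_joints(angles): joint-space move.
- grip(opening, newtons=None): opening from 0.0 (shut) to 1.0 (fully open); newtons is the grip in N (None keeps the last); returns when the fingers have stopped.
- robot.hold(seconds).
- kin.ik(position, orientation): joint angles nearest the present ones, or None.
- robot.observe(): the state.
- viewer.read_camera(name): name is "scene" or "side" or "wrist"; returns the picture (480x640x3 uint8, red, green, blue); there is no depth.
- viewer.camera_info(name): a dict with "camera_matrix" (3x3 intrinsics, pixels), "k1" (the pictures are not rectified: a ray, as slopes to the right and down, at radius r is drawn at 1 + k1 r^2 times it, then the intrinsics apply), "R" (3x3) and "t" (3): a world point X has camera coordinates R X + t. Camera axes: x right, y down, z forward; pixel columns grow to the right and rows downward; lengths in mm; the calibration is good to about 2 mm. A picture is of the moment at which its call begins: read the wrist's pose just before it. camera_info takes no time and is no camera call; for the wrist camera it gives the pose at the moment of the call.
A pose or a line that the arm cannot do raises robot.IKError and nothing moves.
- robot.job_done(): hands the job in, once; it reports no verdict.
Trained networks look in the newest picture that a camera, given by its name, has taken for a name from the list of things; names that differ only in an ending like _2 or _b are one class to them, and where a whole thing is asked for, a point or a joint stands for the part that bears it (a point fixed in the world has none). Each returns a list of dicts, best first, with "confidence" (0 to 1); they miss things now and then, are a little off and sometimes report something else, mostly with a low value. They report only what shows in the picture. A call takes as long as a camera call. They do not tell look-alikes from the thing itself.
- viewer.silhouettes(name, camera): "mask" (480x640 bool, what is visible of it).
- viewer.pinpoint(name, camera): "at" ([x, y, z] in mm, in the coordinates of the camera as it stood for that picture, good to about 4 mm: a listed point, or the origin of a listed thing).
The state is a dict: "t": time; "joints": joint angles; "joint_velocities": joint speeds; "joint_torque": joint torques, N m; "tcp_pos": TCP position; "tcp_rot": TCP orientation; "contact_force": force on the tool from outside, world axes, zero at the start; "wrist_torque": the same for the moment, N m; "grip_width": opening from 0.0 (shut) to 1.0 (fully open).
Only numpy, scipy, OpenCV 4.12 (cv2) and the standard library are available. Lean on these libraries where they do the work, as an engineer would, in place of code of your own. Each camera call takes 0.05 s, during which the arm holds its last target.

## Working session

There is one attempt and no reset: what is moved stays moved. The work goes in short steps, each a Python script; the robot and the scene stay as the last script left them, time stands still between calls to the robot, and variables do not carry over. Pictures are saved under pics/ and viewed, and the job is handed in when it is done.

```bash
ls; mkdir -p pics; python3 - <<'E'
from cell import robot, grip, kin, viewer
import cv2
for c in ["scene","side","wrist"]:
    im=viewer.read_camera(c); cv2.imwrite(f"pics/{c}0.png",im[:,:,::-1])
    i=viewer.camera_info(c); print(c,i)
print(robot.observe())
E
```

```text
pics
scene {'camera_matrix': array([[616.81998788,   0.        , 304.28739742],
       [  0.        , 616.81998788, 236.02847081],
       [  0.        ,   0.        ,   1.        ]]), 'k1': -0.09801858031731515, 'R': array([[-0.84555698,  0.53383311, -0.00745666],
       [ 0.46189723,  0.72446827, -0.5116607 ],
       [-0.26773931, -0.43608249, -0.85915524]]), 't': array([ 508.49772347, -180.55561065, 1282.64329264])}
side {'camera_matrix': array([[538.94397004,   0.        , 323.36164714],
       [  0.        , 538.94397004, 237.66041254],
       [  0.        ,   0.        ,   1.        ]]), 'k1': -0.018433979867249838, 'R': array([[ 0.9556527 , -0.29429156,  0.01097207],
       [-0.18335238, -0.62372879, -0.75983176],
       [ 0.23045567,  0.72412352, -0.65002717]]), 't': array([-593.78840055,  139.60769015,  892.48399348])}
wrist {'camera_matrix': array([[348.27473775,   0.        , 322.46614884],
       [  0.        , 348.27473775, 240.07013778],
       [  0.        ,   0.        ,   1.        ]]), 'k1': -0.047943703061334275, 'R': array([[ 3.65092234e-01, -9.30971240e-01, -4.597
[... 183 characters left out ...]
641133])}
{'t': 0.15, 'joints': array([ 1.15401643,  0.46818574, -0.01161158,  1.6033758 ,  0.00599184,
        1.07138173, -0.05629341]), 'joint_velocities': array([-0.00104068, -0.00190608,  0.00015892, -0.0006911 , -0.00016076,
        0.00028179, -0.00125764]), 'joint_torque': array([ 8.75833739e-04, -5.20947611e+01, -1.19392920e-02, -2.43972301e+01,
       -5.65609499e-02,  1.53009390e-02,  9.71060945e-05]), 'tcp_pos': array([ 237.13233784, -604.74349597,  213.86713791]), 'tcp_rot': array([ 2.01735216,  0.38278928, -2.01803543]), 'contact_force': array([0.09099649, 0.71986853, 0.85664005]), 'wrist_torque': array([-0.04446447,  0.03338207, -0.00393016]), 'grip_width': 1.0005295111866022}
```

View pics/scene0.png

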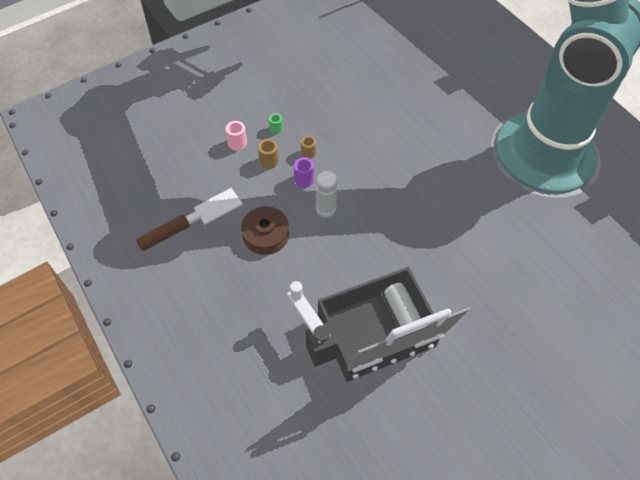

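View pics/side0.png

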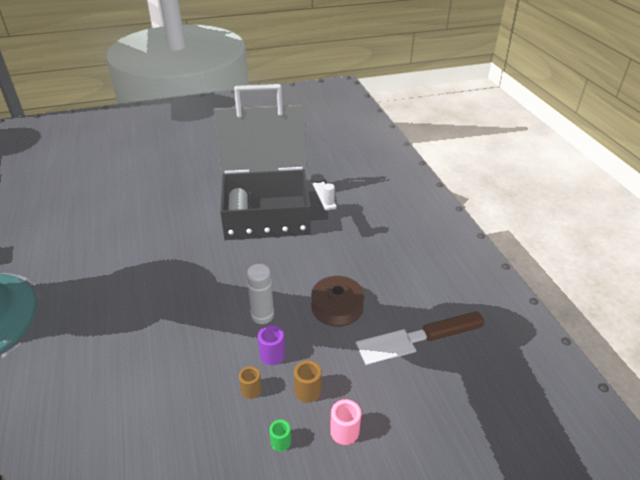

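View pics/wrist0.png

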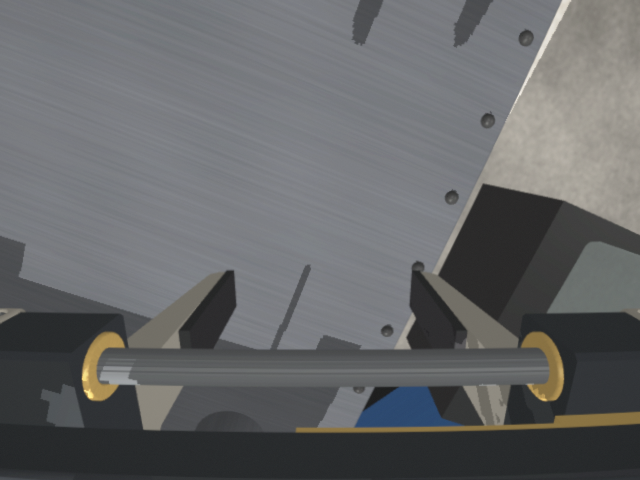

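The brown candidates in the scene view are the larger sleeve at (268,153), which is (307,381) in side, and a smaller one at (308,147), (250,382) in side. The coloured look-alikes are pink (236,135), purple (304,172) and green (276,122). I'm choosing (268,153) and will check it in a crop.

```bash
cat > h.py <<'E'
from cell import robot, grip, kin, viewer
import numpy as np, cv2
from scipy.spatial.transform import Rotation as Ro
def cam2w(c,p,info=None):
    i=info or viewer.camera_info(c); return i["R"].T@(np.array(p)-i["t"])
def w2px(c,X,info=None):
    i=info or viewer.camera_info(c); p=i["R"]@np.array(X,float)+i["t"]; s=p[:2]/p[2]; s=s*(1+i["k1"]*(s@s))
    K=i["camera_matrix"]; return K[:2,:2]@s+K[:2,2]
def ray(c,px,info=None):
    i=info or viewer.camera_info(c);K=i["camera_matrix"]
    d=np.linalg.solve(K,[px[0],px[1],1])[:2]; s=d.copy()
    for _ in range(20): s=d/(1+i["k1"]*(s@s))
    o=-i["R"].T@i["t"]; v=i["R"].T@np.array([s[0],s[1],1]); return o,v
def atz(c,px,z,info=None):
    o,v=ray(c,px,info); return o+v*(z-o[2])/v[2]
def tool(yaw,tilt=None):
    """tool x down, tool y (jaw) along world yaw"""
    x=np.array([0,0,-1.]);y=np.array([np.cos(yaw),np.sin(yaw),0]);z=np.cross(x,y)
    return Ro.from_matrix(np.array([x,y,z]).T).as_rotvec()
def save(c,name,crop=None,zoom=1):
    im=viewer.read_camera(c)[:,:,::-1].copy()
    if crop: x0,y0,x1,y1=crop; im=im[y0:y1,x0:x1]
    if zoom!=1: im=cv2.resize(im,None,fx=zoom,fy=zoom,interpolation=cv2.INTER_CUBIC)
    cv2.imwrite(f"pics/{name}.png",im)
E
python3 - <<'E'
from h import *
np.set_printoptions(precision=1,suppress=True)
for c in ["scene","side"]:
    save(c,c+"crop",(210,90,350,210) if c=="scene" else (220,310,380,460),5 if c=="scene" else 4)
    for n in ["sleeve","well","bay","flap_hinge","flap_handle","dog_pivot","dog_knob","pulley","scraper","cartridge_a"]:
        for r in viewer.pinpoint(n,c): print(c,n,round(r["confidence"],2),cam2w(c,r["at"]),w2px(c,cam2w(c,r["at"])))
for n in ["sleeve"]:
  for c in ["scene","side"]:
    for r in viewer.silhouettes(n,c):
        ys,xs=np.nonzero(r["mask"]); print(c,r["confidence"],xs.mean(),ys.mean(),len(xs),xs.min(),xs.max(),ys.min(),ys.max())
print(robot.observe()["t"])
E
```

```text
scene sleeve 0.97 [ 539.8 -369.2   -0.9] [235.7 142.3]
scene sleeve 0.85 [ 427.4 -264.7    0.8] [307.1 151.9]
scene sleeve 0.8 [ 451.3 -352.1    1.1] [275.7 129.5]
scene sleeve 0.77 [ 504.4 -290.6   -1.2] [269. 160.]
scene sleeve 0.74 [ 472.5 -210.3   -0.1] [302.7 179.4]
scene well 0.9 [543.  131.7  -3.4] [372.2 331.1]
scene bay 0.76 [557.  126.6   5.9] [364.5 330.8]
scene flap_hinge 0.85 [549.9 195.   76.4] [395.9 345.4]
scene flap_handle 0.83 [558.6 222.2 242.3] [417.7 320.9]
scene dog_pivot 0.7 [641.7 119.3  88.1] [322.4 334.4]
scene dog_knob 0.95 [644.9  38.6 125.8] [293.6 286.6]
scene pulley 0.83 [ 603.4 -138.     0.5] [264.9 234.9]
scene scraper 0.83 [ 714.2 -244.5   -4.6] [188.8 223. ]
scene cartridge_a 0.87 [ 471.7 -124.1    1.8] [326.4 208.7]
scene cartridge_a 0.73 [482.1 140.1   9.3] [403.7 314.7]
side sleeve 0.94 [ 422.7 -267.3   -4.2] [248.5 393.8]
side sleeve 0.87 [ 507.8 -294.7    4.2] [308.6 391.7]
side sleeve 0.82 [ 447.8 -354.2    3.8] [278.4 438.7]
side sleeve 0.56 [ 540.3 -364.9   -2.3] [344.7 430. ]
side sleeve 0.56 [ 470.7 -211.2    3.3] [271.3 353.8]
side sleeve
[... 473 characters left out ...]
scraper 0.67 [ 717.4 -246.8    3.9] [424.4 335.3]
side cartridge_a 0.63 [482.7 141.9   5.5] [238.3 217.3]
side cartridge_a 0.55 [ 475.7 -124.1    6.1] [262.5 311.9]
scene 0.82 303.56 172.31809523809522 525 294 313 158 187
scene 0.76 308.7734627831715 147.7734627831715 309 301 316 137 159
scene 0.75 267.8160469667319 153.70841487279844 511 258 277 139 168
scene 0.63 235.60516605166052 135.63468634686348 542 226 246 121 151
side 0.98 279.8619469026549 435.28141592920355 565 270 290 419 451
side 0.76 307.2283317800559 380.68685927306615 1073 293 321 360 402
side 0.75 271.3646408839779 344.4640883977901 905 258 284 325 364
side 0.69 345.16396242527753 421.88300597779676 1171 330 360 400 444
1.35
```

View pics/scenecrop.png

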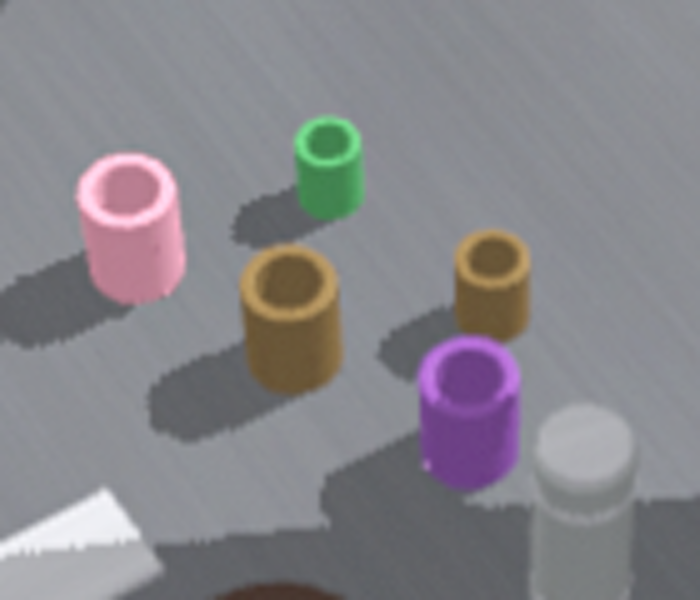

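The crop shows the chosen sleeve: plain bronze-brown, 40 mm class, and clearly larger than the small brown one. It sits about (506,-293) mm. Next I'll fit the well pose and check IK.

```bash
python3 - <<'E'
from h import *
np.set_printoptions(precision=3,suppress=True)
from scipy.optimize import least_squares
obs=[((0,0),(543,131.7)),((0,0),(539.8,133.2)),((24.5,0),(557,126.6)),((24.5,0),(561.5,129.9)),((0,65),(549.9,195)),((0,65),(551.4,201.3))]
piv=[(641.7,119.3),(641.2,115.5)]
def W(p,q): c,s=np.cos(p[2]),np.sin(p[2]); return np.array([p[0]+c*q[0]-s*q[1],p[1]+s*q[0]+c*q[1]])
f=lambda p:np.concatenate([W(p,a)-b for a,b in obs]+[W(p,(p[3],0))-b for b in piv])
r=least_squares(f,[541,132,-.14,100]);print(r.x,r.fun)
i=viewer.camera_info("wrist"); C=-i["R"].T@i["t"]; o=robot.observe()
print("cam in tool",Ro.from_rotvec(o["tcp_rot"]).as_matrix().T@(C-o["tcp_pos"]))
# overlay well corners
for c in ["scene","side"]:
    im=viewer.read_camera(c)[:,:,::-1].copy()
    for z,x,y in [(70,sx*85,sy*65) for sx in(-1,1) for sy in (-1,1)]+[(0,sx*85,sy*65) for sx in(-1,1) for sy in (-1,1)]+[(72,0,65),(5,24.5,0)]:
        u=w2px(c,[*W(r.x,(x,y)),z]); cv2.circle(im,tuple(int(round(v)) for v in u),2,(0,0,255),-1)
    cr=im[230:420,270:490] if c=="scene" else im[70:260,180:400]
    cv2.imwrite(f"pics/ov_{c}.png",cv2.resize(cr,None,fx=3,fy=3))
y=r.x[2]
for nm,p,yaw in [("g",(506,-293,20),.25),("gflip",(506,-293,20),.25+np.pi),("pl",(565,128,30),y),("plf",(565,128,30),y+np.pi),("h",(556,223,223),y+np.pi/2),("hf",(556,223,223),y-np.pi/2),("h0",(526,26,55),y+np.pi/2),("h0f",(526,26,55),y-np.pi/2),("k",(641,38,95),y),("kf",(641,38,95),y+np.pi)]:
    print(nm,kin.ik(p,tool(yaw)))
E
```

```text
[538.911 133.237  -0.163 103.75 ] [-4.089  1.537 -0.889  0.037  6.086  2.657  1.586 -0.643 -0.429  2.374
 -1.929 -3.926 -0.418 -2.918  0.082  0.882]
cam in tool [-170.127   -0.811  -69.842]
g [ 0.727  0.654 -0.34   1.866  0.33   0.677  0.443]
gflip [ 0.302  0.626  0.215  1.896 -0.211  0.642 -2.244]
pl [ 0.135  0.68  -0.548  1.867  0.509  0.738 -0.863]
plf [ 0.571  1.169 -1.338  1.841  1.228  1.257  1.811]
h [ 0.329  0.651 -1.113  1.675  0.619  1.214  0.476]
hf [ 0.105  0.485 -0.728  1.688  0.355  1.105 -2.462]
h0 [ 0.432  0.612 -0.691  1.98   0.567  0.75   0.808]
h0f [ 0.124  0.515 -0.294  2.     0.235  0.659 -2.054]
k [ 0.286  0.67  -0.562  1.682  0.431  0.916 -0.608]
kf [ 0.67   1.094 -1.336  1.657  1.101  1.322  2.108]
```

View pics/ov_scene.png

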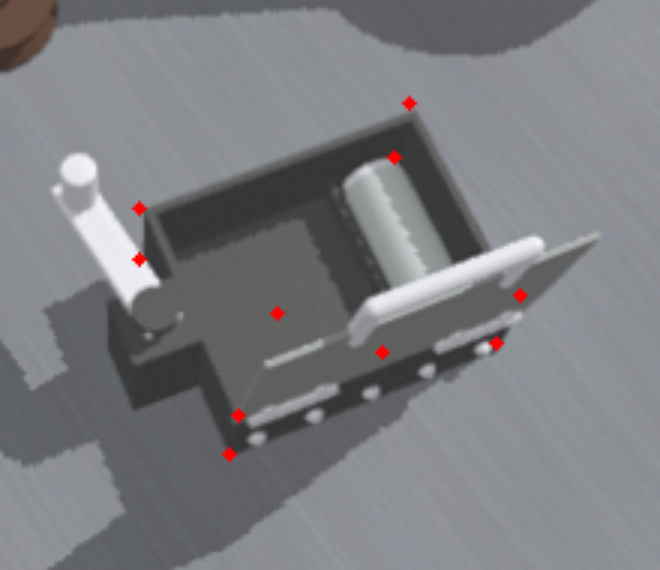

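View pics/ov_side.png

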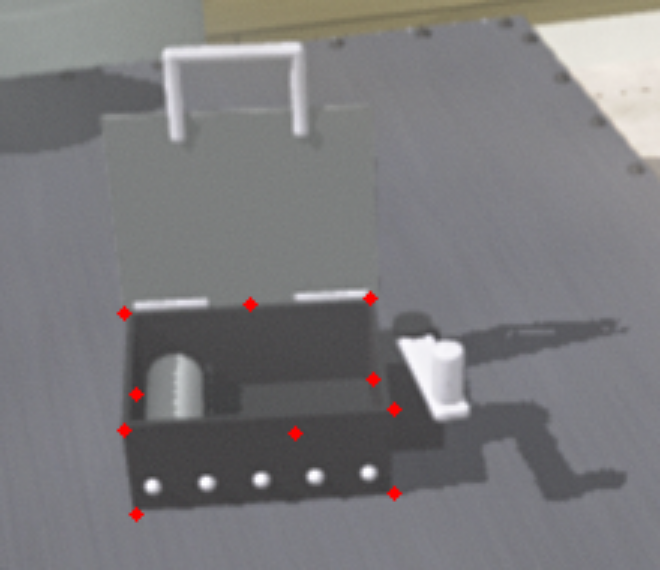

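The overlay shows the fit is 3–5 mm off at the corners, so I'll refit using the corner pixels. At the same time I'll grasp the sleeve, with a jaw yaw of about 0.25 rad and the fingers partly open to clear its neighbours.

```bash
cat > fit.py <<'E'
from h import *
np.set_printoptions(precision=3,suppress=True)
from scipy.optimize import least_squares
obs=[((0,0),(543,131.7)),((0,0),(539.8,133.2)),((24.5,0),(557,126.6)),((24.5,0),(561.5,129.9)),((0,65),(549.9,195)),((0,65),(551.4,201.3))]
sc=lambda u,v:(270+u/3,230+v/3); sd=lambda u,v:(180+u/3,70+v/3)
px=[("scene",(-85,-65,70),sc(415,113)),("scene",(85,-65,70),sc(147,209)),("side",(-85,-65,70),sd(126,423)),("side",(85,-65,70),sd(389,405)),("side",(-85,-65,0),sd(138,509)),("side",(85,-65,0),sd(390,487)),("side",(85,65,70),sd(373,302))]
def W(p,q): c,s=np.cos(p[2]),np.sin(p[2]); return np.array([p[0]+c*q[0]-s*q[1],p[1]+s*q[0]+c*q[1]])
f=lambda p:np.concatenate([(W(p,a)-b)/4 for a,b in obs]+[(w2px(c,[*W(p,q),q[2]])-u)/1 for c,q,u in px])
r=least_squares(f,[541,132,-.14],loss="soft_l1");print(r.x); print(f(r.x)[12:].reshape(-1,2))
piv=np.array([641.4,117.4])-r.x[:2]; c,s=np.cos(r.x[2]),np.sin(r.x[2]); M=np.array([[c,s],[-s,c]])
for n,q in [("pivot",(641.4,117.4)),("knob",(641.3,37.5)),("handle",(556.3,223.2)),("hinge",(550.6,198.1)),("ca",(482.4,141))]: print(n,M@(np.array(q)-r.x[:2]))
E
python3 fit.py
python3 - <<'E'
from h import *
grip(0.7,25)
R=tool(.25)
robot.movep([506,-293,150],R)
print(robot.observe()["t"])
save("wrist","w1")
i=viewer.camera_info("wrist")
for r in viewer.pinpoint("sleeve","wrist"): print(r["confidence"],cam2w("wrist",r["at"],i))
print(robot.observe()["t"])
E
```

```text
[539.786 136.213  -0.186]
[[-0.48  -1.257]
 [-2.011  0.097]
 [-1.989  0.099]
 [ 0.334  0.73 ]
 [-1.947 -0.368]
 [ 0.18   1.429]
 [-0.14  -2.357]]
pivot [103.341   0.333]
knob [118.041 -78.203]
handle [ 0.117 88.54 ]
hinge [-0.835 62.819]
ca [-57.279  -5.925]
3.5667
0.91 [ 507.78134512 -288.04188041   -3.19206372]
0.88 [ 4.24863703e+02 -2.65073152e+02  3.05379018e-01]
0.85 [ 531.36675654 -364.48425547    3.43301457]
0.69 [ 449.86381352 -357.79361266    0.88045166]
0.6 [ 470.84425628 -210.15595599   -0.58356873]
3.6667
```

View pics/w1.png

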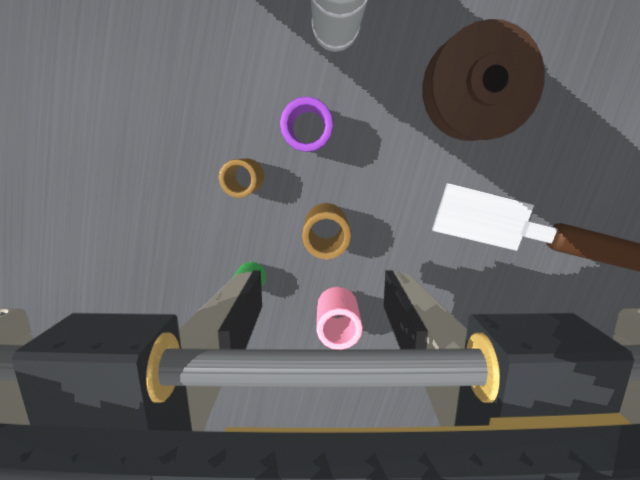

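The wrist view shows the bronze sleeve rim at (326,232), with its neighbours clear of the finger paths. I'll cross-check the position from that pixel, then grasp.

```bash
python3 - <<'E'
from h import *
np.set_printoptions(precision=2,suppress=True)
p=atz("wrist",(326,232),50); print(p)
x,y=(p[0]+507)/2,(p[1]-291)/2
R=tool(.25)
robot.servo_line([x,y,80],200); robot.servo_line([x,y,18],120)
grip(0.0,25); o=robot.observe(); print(x,y,o["t"],o["grip_width"],o["contact_force"])
robot.servo_line([x,y,190],200)
o=robot.observe(); print(o["t"],o["grip_width"],o["contact_force"])
# view over the well, kept back from the flap
yw=-.18
robot.movep([570,60,230],tool(yw))
o=robot.observe(); print(o["t"],o["grip_width"])
save("wrist","w2"); i=viewer.camera_info("wrist")
for n in ["well","bay","dog_pivot","dog_knob","flap_hinge","flap_handle"]:
    for r in viewer.pinpoint(n,"wrist"): print(n,r["confidence"],cam2w("wrist",r["at"],i))
np.save("w2info.npy",i,allow_pickle=True)
E
```

```text
[ 506.18 -286.83   50.  ]
506.591041034303 -288.91412548409056 5.325 0.4344138450948746 [-0.96  0.68  3.9 ]
6.3333 0.4324568397864113 [ 1.29  0.11 -4.88]
7.675 0.43444292496029363
bay 0.86 [565.31 130.1    5.58]
dog_pivot 0.6 [647.39 114.02  88.11]
dog_knob 0.74 [640.    32.42 120.9 ]
flap_hinge 0.59 [551.51 198.5   73.42]
flap_handle 0.32 [481.02 140.65   5.03]
```

View pics/w2.png

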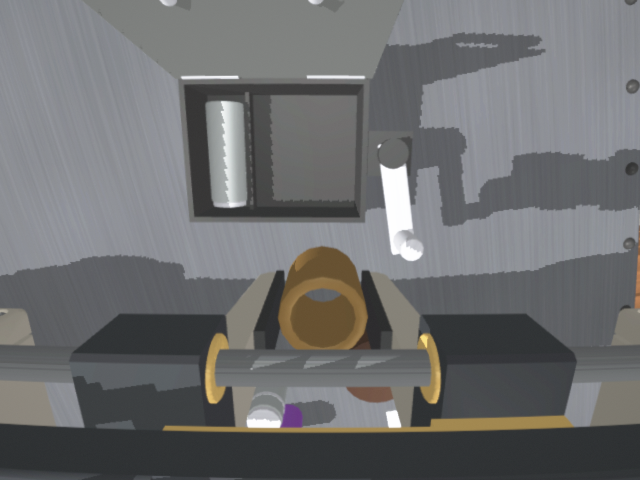

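The sleeve is held. In this view the well's outer rim corners are near (190,222), (369,221), (371,80) and (181,79), and the handle is out of frame. I'll use the corners to fix the well's pose.

```bash
python3 - <<'E'
from h import *
np.set_printoptions(precision=3,suppress=True)
from scipy.optimize import least_squares
i=np.load("w2info.npy",allow_pickle=True).item()
cv2.imwrite("pics/w2c.png",cv2.resize(cv2.imread("pics/w2.png")[60:260,165:435],None,fx=2.9,fy=2.9,interpolation=cv2.INTER_CUBIC))
Q=[(-85,-65),(85,-65),(85,65),(-85,65)];U=[(190,222),(369,221),(371,80),(181,79)]
for q,u in zip(Q,U): print(q,atz("wrist",u,70,i))
E
```

```text
(-85, -65) [443.781  84.94   70.   ]
(85, -65) [614.602  54.36   70.   ]
(85, 65) [635.567 179.489  70.   ]
(-85, 65) [470.285 211.819  70.   ]
```

View pics/w2c.png

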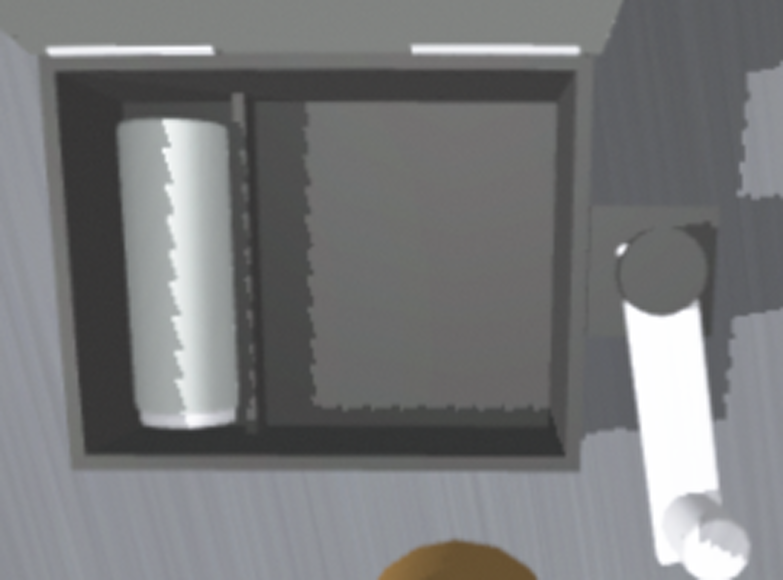

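```bash
cat >> h.py <<'E'
CX,CY,YW=540.5,133.8,-.184
def well(x,y,z): c,s=np.cos(YW),np.sin(YW); return np.array([CX+c*x-s*y,CY+s*x+c*y,z])
E
python3 - <<'E'
from h import *
np.set_printoptions(precision=2,suppress=True)
R=tool(YW); X,Y=24.5,-25
robot.movep(well(X,Y,190),R)
def st(m):
    o=robot.observe(); print(m,round(o["t"],2),o["tcp_pos"],o["grip_width"],o["contact_force"])
st("above")
robot.servo_line(well(X,Y,32),150); st("low")
for z in [28,26,25,24,23,22,21]:
    robot.servo_line(well(X,Y,z),40); o=robot.observe(); st(z)
    if abs(o["contact_force"][2]+4.9)>5 : break
grip(0.58); st("rel")
robot.servo_line(well(X,Y,60),100); robot.servo_line(well(X,Y,230),250)
robot.movep(well(X,-90,260),R)
st("up"); save("wrist","w3"); i=viewer.camera_info("wrist")
for n in ["sleeve","dog_knob"]:
    for r in viewer.pinpoint(n,"wrist"): print(n,r["confidence"],cam2w("wrist",r["at"],i)-well(24.5,0,5))
for c in ["scene","side"]:
    save(c,c+"3",(230,190,500,430) if c=="scene" else (160,50,420,270),2.9)
E
```

```text
above 8.38 [558.93 106.03 188.98] 0.43241722738965716 [ 0.14  0.75 -2.93]
low 9.57 [560.91 104.93  32.97] 0.4309053252700064 [ 0.21  0.21 -2.83]
28 9.82 [560.12 104.69  28.26] 0.43408603329775086 [-0.06 -0.38 -2.8 ]
26 10.07 [559.96 104.69  25.95] 0.43196717431281084 [ 0.45  0.85 -2.58]
25 10.32 [559.97 104.71  24.92] 0.4302761602843691 [-0.77 -0.25 -3.03]
24 10.57 [559.96 104.72  23.92] 0.4367164682439262 [ 0.14 -0.34 -4.09]
23 10.82 [560.14 104.79  23.56] 0.4341225325183557 [-3.37 -0.85  3.9 ]
rel 11.22 [560.16 104.75  22.96] 0.580306729642624 [-0.16 -0.16 -0.31]
up 12.97 [547.4   39.57 258.53] 0.5792368526143457 [0.13 0.92 0.56]
sleeve 0.89 [ -90.49 -338.78   -6.03]
sleeve 0.78 [ -1.52 -25.03  -0.71]
sleeve 0.71 [-141.04 -393.46   -2.38]
dog_knob 0.8 [ 72.89 -95.27 120.55]
```

View pics/w3.png

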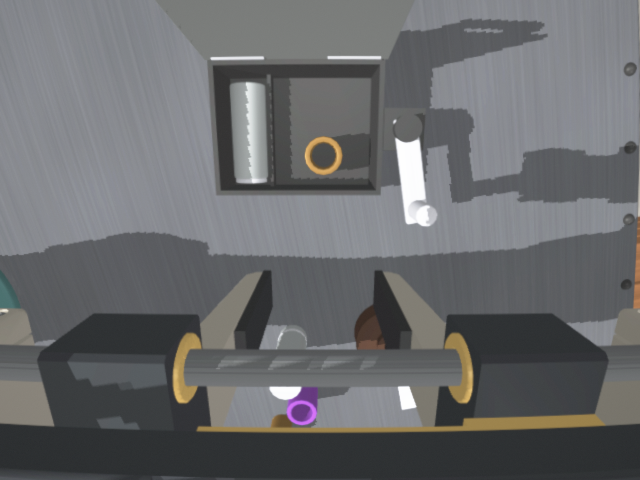

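View pics/scene3.png

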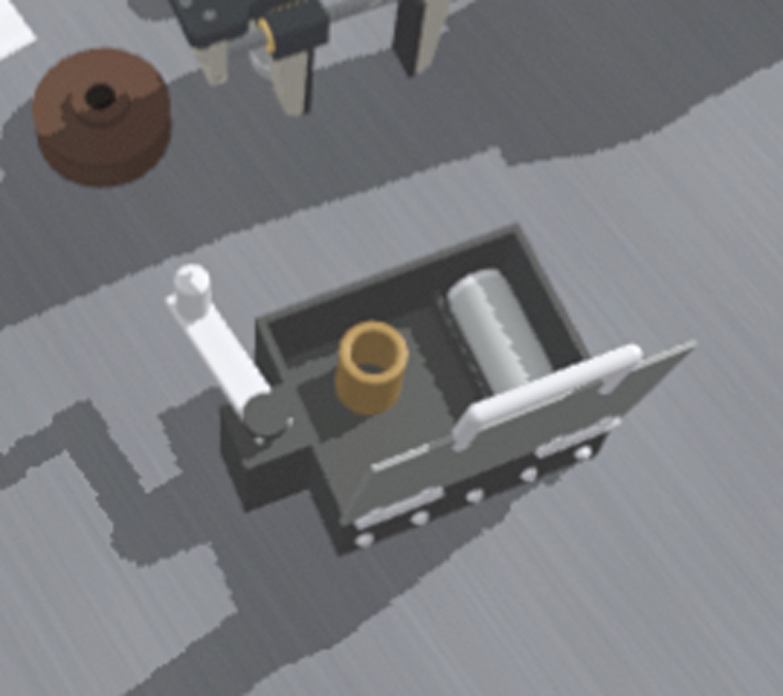

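The sleeve stands upright in the free bay, with its rim at (323,155) in the wrist view; I get about 3 mm in x and -25 mm in y in bay axes. Next is the flap handle, so I'll estimate the flap angle from both fixed cameras.

```bash
cat >> h.py <<'E'
HY=65.;HZ=72.
def bar(phi,x=0): # handle bar centre, world
    return well(x,HY-172*np.cos(phi)+2*np.sin(phi),HZ+172*np.sin(phi)+2*np.cos(phi))
E
python3 - <<'E'
from h import *
np.set_printoptions(precision=2,suppress=True)
for ph in [1.65,1.7,1.75,1.8,1.85]:
    print(ph,bar(ph),[w2px(c,bar(ph,x)) for c in ["scene","side"] for x in (-40,40)])
A=viewer.pinpoint("flap_handle","scene");
E
python3 - <<'E'
import cv2
a=cv2.imread("pics/scene0.png")[290:360,370:480]; b=cv2.imread("pics/side0.png")[75:125,210:310]
cv2.imwrite("pics/ha.png",cv2.resize(a,None,fx=7,fy=7,interpolation=2)); cv2.imwrite("pics/hb.png",cv2.resize(b,None,fx=7,fy=7,interpolation=2))
E
```

```text
1.65 [555.25 213.04 243.3 ] [array([441.65, 303.88]), array([389.04, 324.41]), array([236.82,  90.37]), array([279.35,  88.62])]
1.7 [556.81 221.44 242.31] [array([444.45, 309.47]), array([391.71, 330.19]), array([236.91,  88.88]), array([279.13,  87.16])]
1.75 [558.36 229.78 240.89] [array([447.18, 315.19]), array([394.34, 336.09]), array([237.01,  87.64]), array([278.93,  85.93])]
1.8 [559.9  238.04 239.05] [array([449.83, 321.01]), array([396.91, 342.08]), array([237.13,  86.64]), array([278.75,  84.95])]
1.85 [561.42 246.19 236.79] [array([452.39, 326.91]), array([399.42, 348.14]), array([237.26,  85.88]), array([278.58,  84.21])]
```

View pics/ha.png

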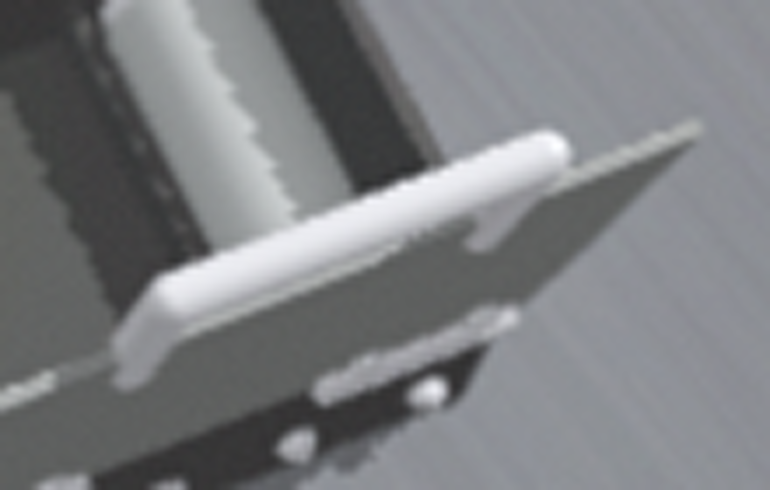

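View pics/hb.png

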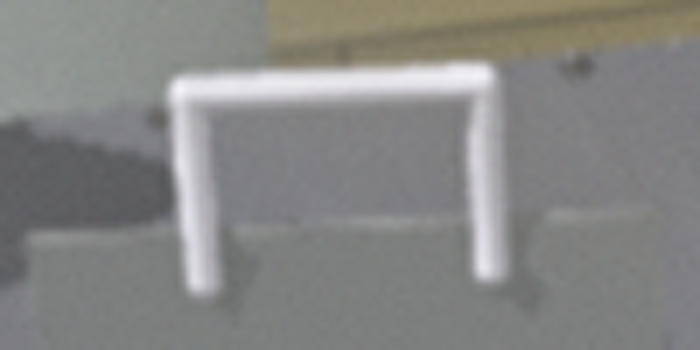

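The bar ends are at (448.6,311) and (393.6,332) in scene, and (237,88) and (279,86) in side. That gives a flap angle of about 1.73. I'll move above the bar with the jaws along the well's y, grip lightly, and check.

```bash
python3 - <<'E'
from h import *
np.set_printoptions(precision=2,suppress=True)
R=tool(YW+np.pi/2)
P=lambda ph:bar(ph)-[0,0,19]
for ph in np.linspace(1.725,0,8): print(kin.ik(P(ph),R))
grip(0.42,20)
p=P(1.725)
robot.servo_line(well(24.5,-90,320),200)
robot.movep(p+[0,0,90],R)
o=robot.observe();print(o["t"],o["tcp_pos"],o["joints"])
save("wrist","w4");save("side","s4",(160,20,420,240),2.9)
i=viewer.camera_info("wrist")
for r in viewer.pinpoint("flap_handle","wrist"): print(r["confidence"],cam2w("wrist",r["at"],i))
print(w2px("wrist",p+[0,0,19]))
E
```

```text
[ 0.16  0.52 -0.82  1.68  0.41  1.13  0.61]
[ 0.24  0.48 -0.82  1.73  0.38  1.1   0.69]
[ 0.31  0.45 -0.81  1.78  0.37  1.07  0.76]
[ 0.37  0.44 -0.8   1.84  0.37  1.02  0.81]
[ 0.42  0.45 -0.78  1.89  0.38  0.96  0.85]
[ 0.44  0.48 -0.75  1.93  0.42  0.88  0.86]
[ 0.44  0.54 -0.71  1.97  0.48  0.81  0.84]
[ 0.41  0.6  -0.67  1.99  0.55  0.74  0.8 ]
15.175 [557.61 224.51 311.73] [ 0.17  0.43 -0.82  1.57  0.33  1.28  0.68]
0.81 [557.59 220.67 244.82]
[323.33 250.31]
```

View pics/w4.png

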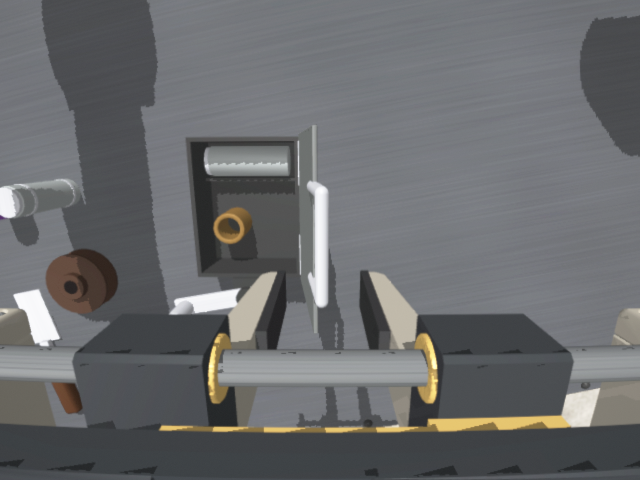

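View pics/s4.png

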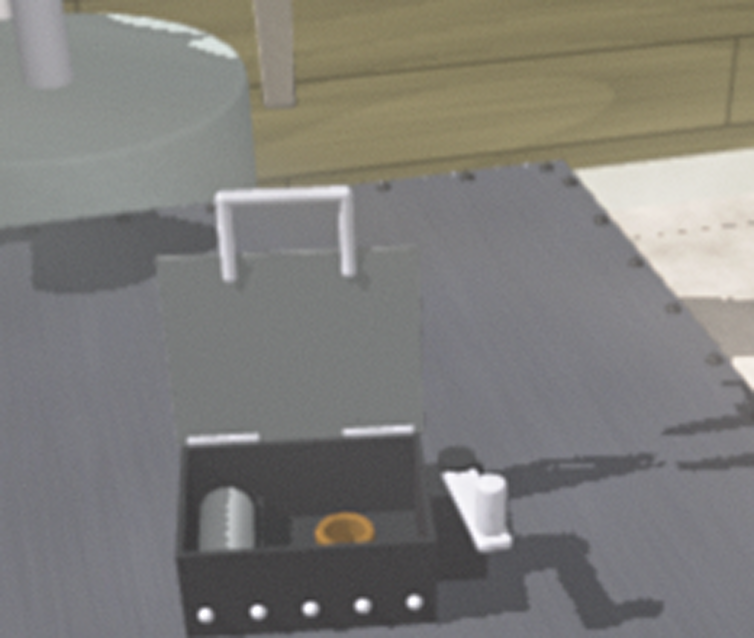

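The bar's middle is at (322,245) in the wrist view, against a prediction of (323,250), and it lies midway between the fingers. I'll descend, grip it, and start with a small motion.

```bash
python3 - <<'E'
from h import *
np.set_printoptions(precision=2,suppress=True)
p=bar(1.725)-[0,0,19]
robot.servo_line(p+[0,0,25],120); 
o=robot.observe();print(o["t"],o["contact_force"])
robot.servo_line(p,60)
o=robot.observe();print(o["t"],o["contact_force"])
grip(0.0,20)
o=robot.observe();print(o["t"],o["grip_width"],o["contact_force"],o["tcp_pos"])
for ph in [1.68,1.62,1.56,1.5]:
    robot.servo_line(bar(ph)-[0,0,19],80)
    o=robot.observe();print(ph,o["t"],o["grip_width"],o["contact_force"])
save("side","s5",(160,20,420,240),2.9)
E
```

```text
16.0167 [ 0.89 -0.5   0.61]
16.5833 [ 0.72 -0.47  0.09]
17.1333 0.09891263501641037 [0.35 0.36 0.51] [557.67 225.59 222.8 ]
1.68 17.3833 0.10100797526326503 [-0.19  1.53 -0.41]
1.62 17.6583 0.10013663123371894 [-0.34  0.79  1.92]
1.56 17.9333 0.09828061855885685 [-0.82  0.57  5.  ]
1.5 18.2083 0.09924634319962188 [-1.95  0.25  5.26]
```

View pics/s5.png

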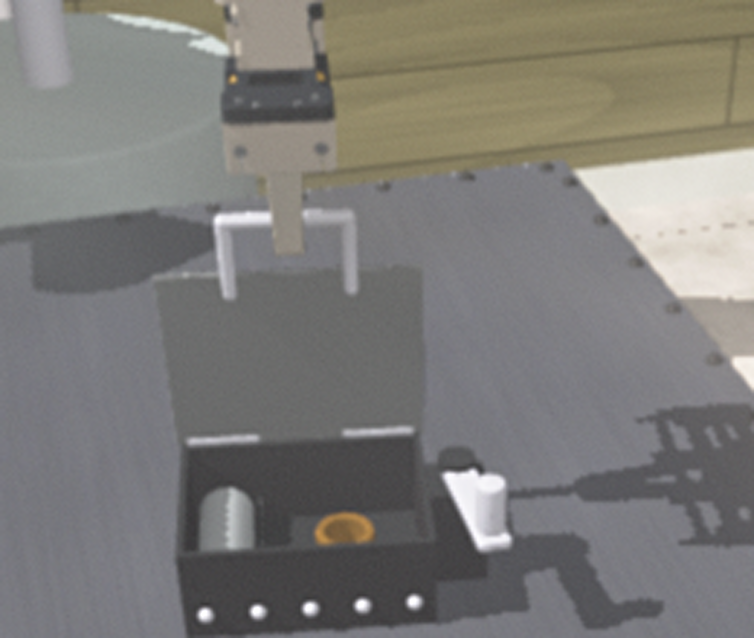

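The bar is gripped at (287,217) in the crop and the flap is following. Forces are low, so I'll continue down the arc while monitoring them.

```bash
python3 - <<'E'
from h import *
np.set_printoptions(precision=2,suppress=True)
for ph in np.arange(1.44,0.14,-0.06):
    robot.servo_line(bar(ph)-[0,0,19],70)
    o=robot.observe();print(round(ph,2),round(o["t"],2),round(o["grip_width"],3),o["contact_force"])
    if np.linalg.norm(o["contact_force"])>25 or o["grip_width"]<.08: print("STOP");break
save("side","s6",(160,50,420,270),2.9)
E
```

```text
1.44 18.56 0.104 [-2.06  0.02  4.57]
1.38 18.86 0.097 [-1.35 -0.01  2.13]
1.32 19.16 0.1 [-1.46  0.23  0.96]
1.26 19.46 0.098 [-2.16 -1.19 -1.53]
1.2 19.76 0.1 [-2.58  0.01 -1.  ]
1.14 20.06 0.099 [-2.43  0.94  0.66]
1.08 20.36 0.097 [-2.81 -0.55 -0.59]
1.02 20.66 0.102 [-4.11 -0.21 -0.55]
0.96 20.96 0.102 [-2.77 -0.4  -0.42]
0.9 21.26 0.104 [-3.75 -0.98 -1.68]
0.84 21.56 0.099 [-3.29 -0.2  -1.46]
0.78 21.86 0.1 [-3.08 -0.39 -1.08]
0.72 22.16 0.102 [-3.77 -0.18 -0.65]
0.66 22.46 0.101 [-2.99 -0.54 -0.66]
0.6 22.76 0.099 [-2.12 -1.27 -1.21]
0.54 23.06 0.1 [-2.46 -1.72 -0.7 ]
0.48 23.36 0.095 [-1.52 -1.5  -1.48]
0.42 23.66 0.096 [-1.87 -2.46 -0.87]
0.36 23.96 0.103 [-2.48 -2.98 -0.07]
0.3 24.26 0.099 [-1.73 -2.55 -1.26]
0.24 24.56 0.1 [-1.74 -3.83 -1.5 ]
0.18 24.86 0.105 [-1.98 -4.89 -1.11]
```

View pics/s6.png

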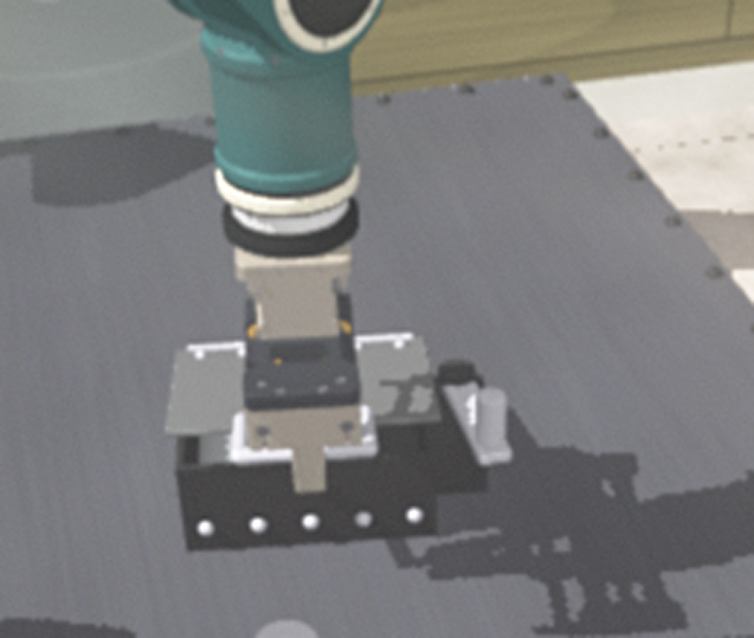

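The flap is nearly shut. I'll lower it to zero, then press gently until there is contact.

```bash
python3 - <<'E'
from h import *
np.set_printoptions(precision=2,suppress=True)
for ph in list(np.arange(0.14,-0.1,-0.02)):
    robot.servo_line(bar(ph)-[0,0,19],30)
    o=robot.observe();print(round(ph,2),round(o["t"],2),o["tcp_pos"],round(o["grip_width"],3),o["contact_force"])
    if o["contact_force"][2]>12: print("CONTACT");break
save("side","s7",(160,50,420,270),2.9)
E
```

```text
0.14 25.29 [521.32  30.23  79.22] 0.097 [-1.71 -4.44 -1.38]
0.12 25.56 [521.22  29.69  75.81] 0.096 [-2.15 -4.25 -0.92]
0.1 25.82 [521.13  29.23  72.37] 0.103 [-1.83 -5.41 -1.02]
0.08 26.09 [521.04  28.88  68.93] 0.1 [-0.76 -4.87 -1.5 ]
0.06 26.36 [521.    28.53  65.49] 0.094 [-1.43 -5.65 -1.95]
0.04 26.62 [520.96  28.25  62.05] 0.102 [-1.7  -6.1  -1.84]
0.02 26.89 [520.9   28.06  58.57] 0.099 [-1.43 -6.2  -2.71]
0.0 27.16 [520.86  27.94  55.11] 0.1 [-1.4  -5.71 -1.81]
-0.02 27.43 [520.86  27.87  51.74] 0.102 [-1.54 -5.57 -2.06]
-0.04 27.69 [521.59  27.71  50.26] 0.1 [-5.96 -7.44 15.62]
CONTACT
```

View pics/s7.png

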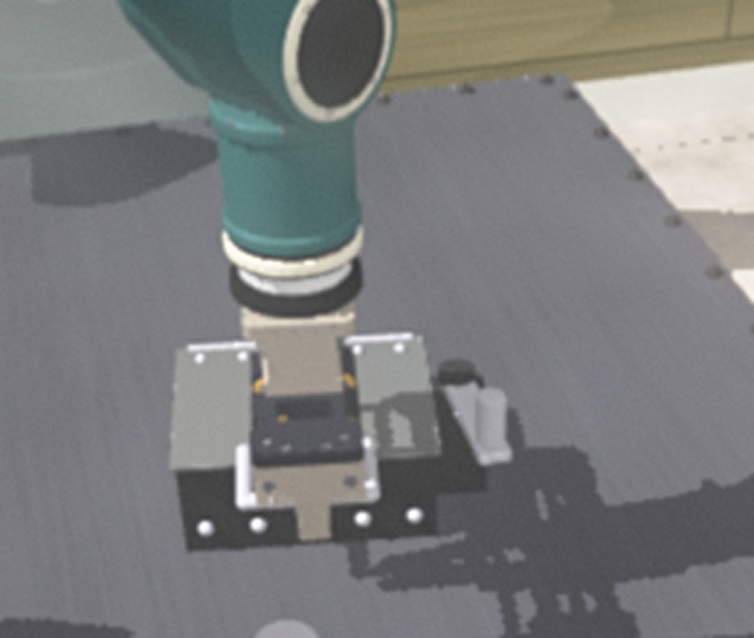

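Contact force rises at TCP z = 50, so the flap appears to be on its seat. I'll release with a small opening, go up, and inspect.

```bash
python3 - <<'E'
from h import *
np.set_printoptions(precision=2,suppress=True)
grip(0.3)
o=robot.observe(); p=o["tcp_pos"]; print(o["contact_force"])
robot.servo_line(bar(0)+[0,0,40],100); robot.servo_line(bar(0)+[0,0,190],250)
grip(0.52,20)
R=tool(YW+np.pi/2)
k=np.array([640,35.3,95.])
for th in [1.73,1,.5,0]:
    q=well(103.5-78*np.cos(th),-78*np.sin(th),95); print(th,q,kin.ik(q,R))
robot.movep(k+[0,0,90],R)
o=robot.observe();print(o["t"],o["tcp_pos"],o["contact_force"])
save("wrist","w8");i=viewer.camera_info("wrist")
for n in ["dog_knob","dog_pivot","flap_handle","flap_hinge"]:
  for r in viewer.pinpoint(n,"wrist"): print(n,r["confidence"],cam2w("wrist",r["at"],i))
save("side","s8",(160,50,420,270),2.9)
for n in ["dog_knob","dog_pivot","flap_handle"]:
  for r in viewer.pinpoint(n,"side"): print("side",n,r["confidence"],cam2w("side",r["at"]))
print(bar(0),w2px("wrist",k+[0,0,29],i))
E
```

```text
[0.04 0.21 0.28]
1.73 [640.32  36.89  95.  ] [ 0.38  0.72 -0.71  1.68  0.55  0.96  0.86]
1 [588.81  58.05  95.  ] [ 0.37  0.64 -0.71  1.8   0.53  0.89  0.81]
0.5 [568.11  90.62  95.  ] [ 0.33  0.62 -0.72  1.84  0.52  0.87  0.74]
0 [565.57 129.13  95.  ] [ 0.26  0.63 -0.73  1.83  0.53  0.88  0.67]
30.8667 [639.27  36.05 185.08] [0.   0.24 0.64]
dog_knob 0.91 [641.86  33.07 128.05]
dog_pivot 0.6 [647.02 117.01  87.88]
flap_handle 0.58 [518.81  23.08  77.2 ]
flap_hinge 0.68 [556.1  200.04  75.46]
side dog_knob 0.78 [638.89  37.6  127.15]
side dog_pivot 0.62 [638.74 116.85  87.53]
side flap_handle 0.71 [520.56  28.14  72.66]
[520.92  28.61  74.  ] [320.97 255.32]
```

View pics/w8.png

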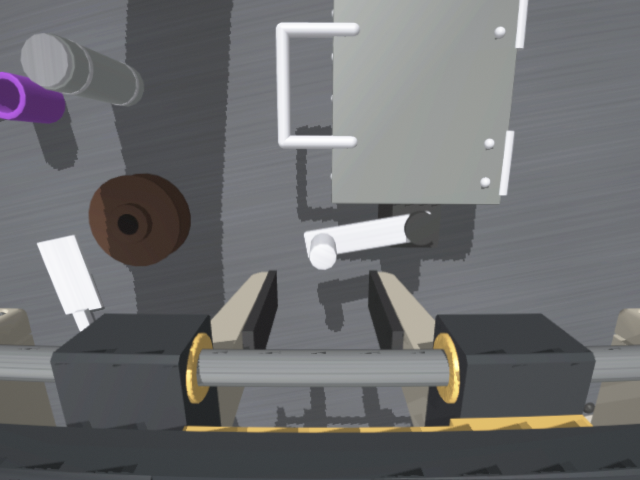

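View pics/s8.png

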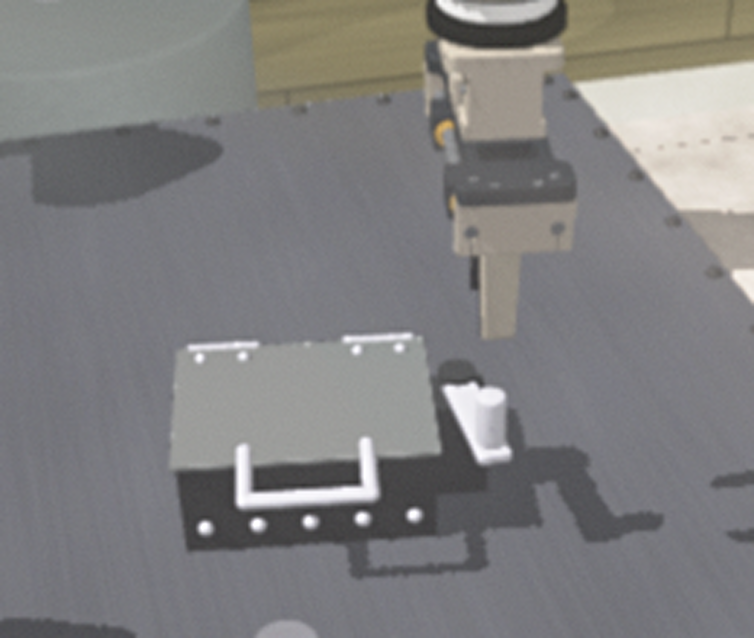

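The flap lies shut and flat, with its handle at (520,26,75), matching the predicted shut pose. The knob top is at about (322,255) in the wrist view, against a prediction of (321,255). I'll grip the knob and sweep it.

```bash
python3 - <<'E'
from h import *
np.set_printoptions(precision=2,suppress=True)
k=np.array([640,35.7,96.])
robot.servo_line(k+[0,0,40],150); robot.servo_line(k,70)
o=robot.observe();print(o["t"],o["contact_force"])
grip(0,15)
o=robot.observe();print(o["t"],o["grip_width"],o["contact_force"],o["tcp_pos"])
PX=103.5
for th in np.arange(1.68,-0.03,-0.1):
    robot.servo_line(well(PX-78*np.cos(th),-78*np.sin(th),96),70)
    o=robot.observe();print(round(th,2),round(o["t"],2),round(o["grip_width"],3),o["contact_force"])
    if np.linalg.norm(o["contact_force"])>25: print("STOP");break
save("side","s9",(160,50,420,270),2.9)
E
```

```text
32.5167 [0.21 0.31 0.6 ]
33.05 0.20887177718001587 [-0.31  0.55  1.6 ] [640.19  35.99  96.27]
1.68 33.3 0.214 [ 1.26 -1.78  2.06]
1.58 33.56 0.209 [ 1.51 -3.76  2.79]
1.48 33.82 0.215 [ 0.31 -4.97  4.16]
1.38 34.08 0.216 [-1.04 -6.12  6.08]
1.28 34.33 0.209 [-2.51 -6.46  7.24]
1.18 34.59 0.213 [-3.79 -8.79  8.  ]
1.08 34.85 0.213 [ -5.75 -10.07  10.25]
0.98 35.11 0.212 [ -8.33 -11.15  13.35]
0.88 35.37 0.213 [-11.3  -12.24  14.75]
0.78 35.62 0.215 [-14.36 -12.59  17.4 ]
STOP
```

View pics/s9.png

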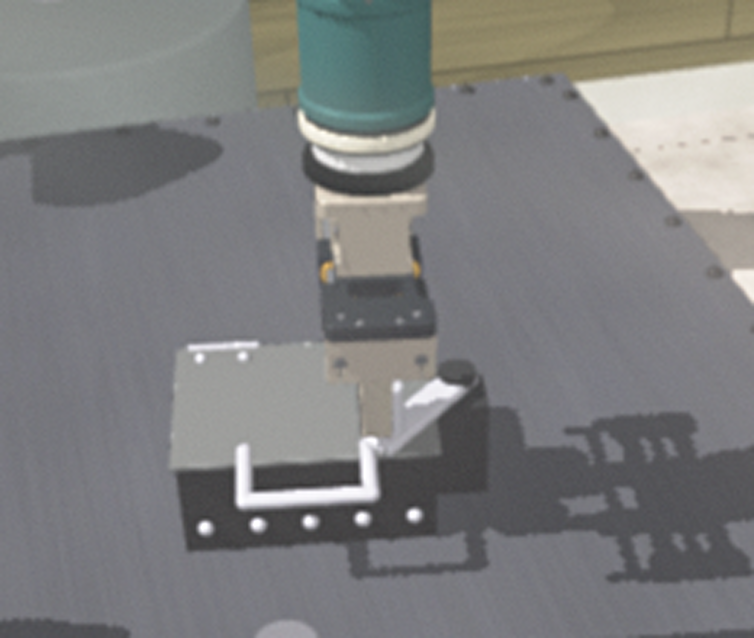

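The knob is following, but about 19 N of radially outward load has built up, so my arc is a few mm too tight. I'll ease outward and then continue with correction.

```bash
python3 - <<'E'
from h import *
np.set_printoptions(precision=2,suppress=True)
PX=103.5; c,s=np.cos(YW),np.sin(YW)
r=78.; 
def go(th,r):
    robot.servo_line(well(PX-r*np.cos(th),-r*np.sin(th),96),60)
    o=robot.observe();f=o["contact_force"]; fw=np.array([c*f[0]+s*f[1],-s*f[0]+c*f[1]])
    rad=fw@[-np.cos(th),-np.sin(th)]; tan=fw@[np.sin(th),-np.cos(th)]  # tan: + = towards larger theta
    print(round(th,2),round(r,1),round(o["t"],2),round(o["grip_width"],3),"rad %.1f tan %.1f fz %.1f"%(rad,tan,f[2]),o["tcp_pos"]); return rad,tan
for _ in range(4):
    r+=1.5; rad,tan=go(.78,r)
    if rad<4: break
th=.78
while th>0.0:
    th-=.08; rad,tan=go(th,r)
    r+=np.clip(rad*.1,-1.5,1.5)
    if abs(rad)>25 or abs(tan)>15: print("STOP"); break
save("side","s10",(160,50,420,270),2.9)
E
```

```text
0.78 79.5 35.92 0.211 rad 14.4 tan 3.5 fz 13.5 [572.71  66.29  95.7 ]
0.78 81.0 36.17 0.211 rad 10.3 tan 3.1 fz 10.3 [572.55  66.44  95.72]
0.78 82.5 36.42 0.215 rad 6.5 tan 2.7 fz 6.2 [572.26  66.72  95.79]
0.78 84.0 36.67 0.21 rad 5.0 tan 3.4 fz 4.4 [571.93  67.13  95.85]
0.7 84.0 36.93 0.21 rad 7.5 tan 1.4 fz 8.9 [567.12  72.91  95.81]
0.62 84.8 37.2 0.204 rad 8.1 tan 2.2 fz 9.3 [562.9   78.76  95.77]
0.54 85.6 37.47 0.205 rad 8.6 tan 1.6 fz 9.7 [559.07  85.01  95.73]
0.46 86.4 37.73 0.199 rad 9.7 tan 2.5 fz 9.8 [555.76  91.79  95.71]
0.38 87.4 38.0 0.189 rad 9.4 tan 0.8 fz 10.8 [552.99  98.93  95.7 ]
0.3 88.3 38.27 0.18 rad 9.7 tan 0.6 fz 9.2 [550.94 106.32  95.69]
0.22 89.3 38.53 0.172 rad 8.7 tan -0.2 fz 7.7 [549.53 114.02  95.69]
0.14 90.2 38.8 0.162 rad 6.1 tan -0.1 fz 6.1 [549.02 121.74  95.72]
0.06 90.8 39.08 0.147 rad 5.8 tan -0.5 fz 5.7 [549.21 129.44  95.72]
-0.02 91.4 39.35 0.133 rad 6.6 tan 9.9 fz 9.8 [548.88 131.69  95.19]
```

View pics/s10.png

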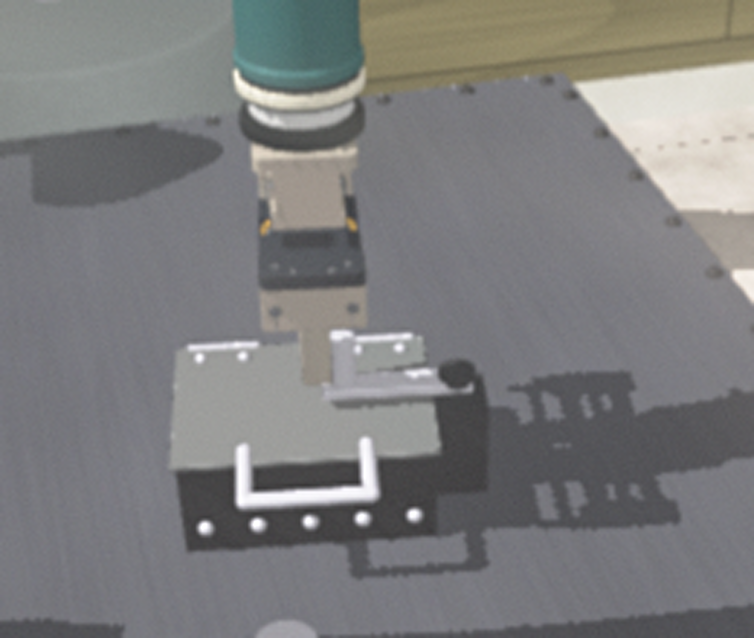

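The dog looks nearly straight across, though the fingers slid toward the rim of the post (width 0.21→0.13). A tangential load of 9.9 N appeared at the end, so it is probably on the stop. I'll release, rise, and measure the angle.

```bash
python3 - <<'E'
from h import *
np.set_printoptions(precision=2,suppress=True)
grip(0.5)
p=robot.observe()["tcp_pos"]; 
robot.servo_line([p[0],p[1],170],120)
robot.servo_line(well(40,-70,230),250)
o=robot.observe();print(o["t"],o["contact_force"])
save("wrist","w11");i=viewer.camera_info("wrist"); np.save("w11i.npy",i,allow_pickle=True)
for c in ["wrist","side","scene"]:
  if c!="wrist": save(c,c+"11",(230,190,500,430) if c=="scene" else (160,50,420,270),2.9)
  for n in ["dog_knob","dog_pivot"]:
    for r in viewer.pinpoint(n,c): w=cam2w(c,r["at"],i if c=="wrist" else None)-[CX,CY,0]; print(c,n,r["confidence"],np.cos(YW)*w[0]+np.sin(YW)*w[1],-np.sin(YW)*w[0]+np.cos(YW)*w[1],w[2])
E
```

```text
41.3583 [-0.4   0.61 -0.3 ]
wrist dog_knob 0.97 25.456110616605848 -2.147764426954491 125.24758313300063
wrist dog_pivot 0.73 107.64992081353978 3.0661601651663624 84.88110501491228
side dog_knob 0.68 22.66171277831895 -0.13879168713474144 128.2412634966304
side dog_knob 0.68 -5.116504548458501 -103.17495205593771 73.4600596160964
side dog_knob 0.63 -14.310892928818483 -268.26862316001984 3.683967838982274
side dog_pivot 0.84 102.802419334306 0.2752672321070584 86.16863928659859
scene dog_knob 0.84 25.61863413308093 7.8715093383994965 122.82155566374283
scene dog_pivot 0.71 102.73940194579329 2.4305170995462078 88.54688899235956
scene dog_pivot 0.64 0.6016611553566352 -0.6661511093899924 -0.593351932989765
```

View pics/w11.png

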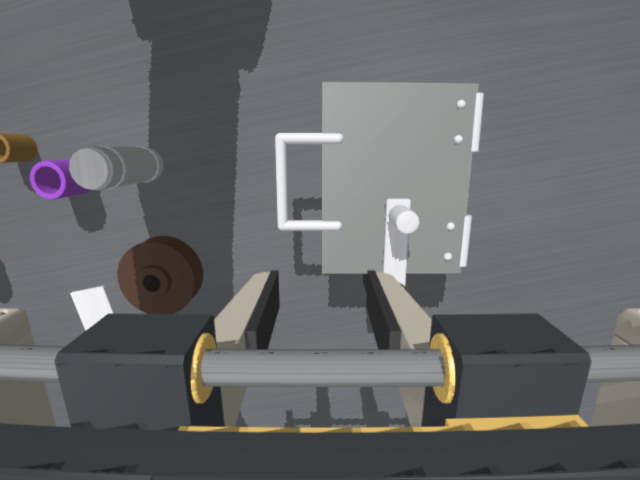

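View pics/scene11.png

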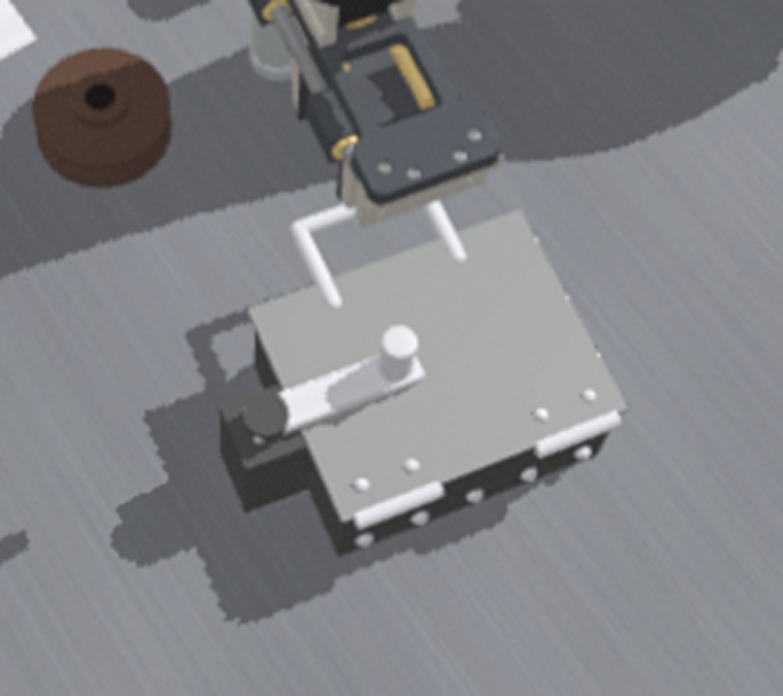

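The dog looks parallel to the flap's edges. I'll do a quantitative edge check before handing in.

```bash
python3 - <<'E'
import cv2
a=cv2.imread("pics/w11.png")[185:290,360:480]; cv2.imwrite("pics/w11c.png",cv2.resize(a,None,fx=5,fy=5,interpolation=2))
E
```

```text
(no output)
```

View pics/w11c.png

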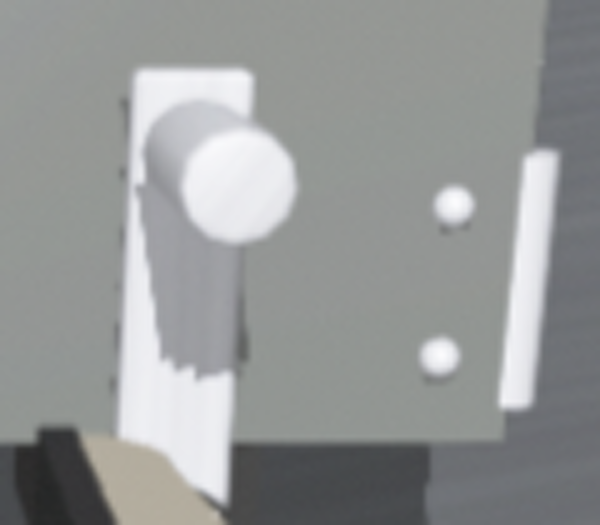

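```bash
python3 - <<'E'
from h import *
i=np.load("w11i.npy",allow_pickle=True).item()
def ang(a,b,z):
    A,B=[atz("wrist",(360+u/5,185+v/5),z,i) for u,v in (a,b)]; d=B-A; return np.arctan2(d[1],d[0])
print("dog L",ang((134,75),(118,437),87),"dog R",ang((252,78),(226,500),87))
print("flap end row hinge edge",ang((545,20),(502,440),76),"hinge barrel",ang((525,152),(500,405),76), "front edge",np.arctan2(*( (lambda d:(d[1],d[0]))(atz("wrist",(322,272),76,i)-atz("wrist",(322,86),76,i)))))
print(robot.observe()["t"], robot.observe()["contact_force"])
E
```

```text
dog L -0.18111353698806745 dog R -0.1814533747740237
flap end row hinge edge -0.18327063557544926 hinge barrel -0.17953855179274292 front edge -0.18268704218732634
41.8083 [-0.15738841 -1.80568372  0.34155873]
```

The dog's edges lie at -0.181 rad and the flap's at -0.180 to -0.183 rad. That puts the dog at about 0 and the flap flat. The arm is clear, so I'm handing in.

```bash
python3 - <<'E'
from h import *
o=robot.observe(); print(o["t"],o["contact_force"],o["joint_velocities"].max())
robot.job_done()
E
```

```text
41.8083 [-0.15738841 -1.80568372  0.34155873] 0.005534118600874233
the job is handed in; nothing more can be done
```

The job is handed in at 41.8 s of the 72 s allowed, with all three steps done as far as I could see. No verdict was reported.

- **Sleeve:** I picked the larger brown sleeve and stood it upright in the free bay. The wrist view put it about 3 mm in x and -25 mm in y from the bay centre. I could not see it again once the flap was shut.
- **Flap:** I lowered it slowly with the handle held in the fingers, then pressed until the seat pushed back with about 16 N. The handle was then measured within about 6 mm of its shut position, and the flap looked flat in the pictures. My measurements are too coarse to prove the angle is under 0.03 rad.
- **Dog:** I swung it round by its knob onto the stop. Its edges measured -0.181 rad against -0.180 to -0.183 rad for the flap's edges, so it is at about 0. One scene-camera reading put the knob 5 mm off that line, but the edge check and the other cameras agreed.
- **Problem on the way:** My arc for the dog was a few millimetres too tight. Up to about 26 N built up and the fingers slid partway off the knob; I eased the arc outward and finished.
- **Bystanders:** I never went near the pulley, scraper or standing cartridge, and they looked unmoved. The cartridge in the narrow bay looked undisturbed when last seen, before the flap closed over it. I did not measure any of these at the end.

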